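# Close the block heater and open its thermometer port

### The arm

A 7-joint arm with a two-finger parallel gripper is mounted at the origin on the work surface. World frame = base frame: x ahead of the robot, y to its left, z up, the work surface at z = 0. Lengths are in m, angles in rad, forces in N, time in s.
With the tool pointing down it reaches from about 0.4 to 0.85 m from the base axis. Payload 4.5 kg.
Tool frame: the origin (TCP) lies at the centre of the arm's flange, where the gripper is bolted on; the fingertips stand 166 mm ahead of it and the grasp point (between the pads) lies bot.pinch_z ahead of it (bot.pinch_z is the distance from the TCP to the grasp point, in m); z points along the fingers, y is the line along which they close (so a half turn about z gives the same grasp; the last joint's range is limited). The gripper opens to 88 mm and grips with 3 to 60 N. Pads are 18 mm wide; open, the fingers measure 123 mm over their backs; the gripper's body (75 mm by 187 mm) begins 45 mm behind the grasp point.
Start: joints at [-1.089, 0.689, -0.195, 1.565, 0.157, 0.902, -0.215], TCP at [0.271, 0.563, 0.405] pointing down, gripper open.
Joint ranges: [-3.01, 3.01], [-0.46, 2.08], [-1.47, 1.51], [0.13, 2.56], [-1, 4.14], [0.04, 2.09], [-2.66, 2.66]. Speed limits (rad/s): [2.57, 2.57, 3.14, 3.14, 3.14, 3.14, 3.14].

### API

Orientations are given as [roll, pitch, yaw] about the fixed x, y, z axes, in that order (R = Rz(yaw) Ry(pitch) Rx(roll)).
In Python, from plant import bot, vision gives the robot as it stands.
- The arm moves only by the tool step_arm, never from a script. Its argument "targets" is a list of rows, each an object of numbers: "x", "y", "z": the shift along the tool's x, y, z in mm; "turn": the turn about the tool's z in degrees; "grip": the finger opening in mm, from 0 to 88.1. A call has 1 to 5 rows; each row shifts and turns the commanded pose from where the row before left it, along the tool's axes as they then stand; what a row does not reach is not made up. A row lasts 1/12 s, in which the tool goes at most 41.7 mm and 7.16 degrees, less where a joint would pass 70% of its speed; a pose out of reach is approached as far as the arm can. A call with a gripper value outside its range is refused whole. The fingers move at their own pace and stop on an object; the grip force is fixed at half the most. Time passes only in rows, so rows that do not move let the fingers close. It gives the time, the measured TCP pose, the force, the opening and the grip force at its end, in the units of the state.
- bot.read_state(): the state, without advancing time (a new reading comes with each control period).
- vision.read_camera(name): name is "side" or "top"; returns (picture, depth): 384x512x3 uint8, red, green, blue; 384x512 float32, m along the optical axis (not along the pixel's ray), 0 where there is no reading.
- vision.camera_model(name): a dict with "vfov" (degrees; the focal length in pixels is half the picture's height over the tangent of half this angle, whatever the lens; pixels are square), "cx", "cy" (the principal point, pixels), "origin" and "rotation" of the camera in the world. Camera axes: x right, y down, z forward; pixel columns grow to the right and rows downward; lengths in m; the calibration is good to about 2 mm. A picture is of the moment at which its call begins. camera_model takes no time and is no camera call.
- bot.hand_in(): hands the job in; it is judged then, once.
The state is a dict: "clock": time; "joint_positions": joint angles; "joint_velocities": joint speeds; "joint_efforts": joint torques, N m; "tcp_pos": TCP position; "ee_rot": TCP orientation; "wrist_force": force on the tool from outside, world axes, zero at the start; "ft_torque": the same for the moment, N m; "opening": opening from 0.0 (shut) to 1.0 (fully open); "gripper_force": force on a finger pad.
Only numpy, scipy, OpenCV 4.12 (cv2) and the standard library are available. Lean on these libraries where they do the work, as an engineer would, in place of code of your own. Each camera call takes 0.05 s, during which the arm holds its last target. There are 200 camera calls.

### The job

Put the lid back on the block heater: lower it gently and level so that both locating pins enter their holes together, until it lies flush on the deck. Then swing the flat cover on the lid aside around its pivot screw so that the thermometer port is completely uncovered. Leave the lid lying flush on the deck and everything else on the bench where it is.

Things in the scene. Friction and masses are not known exactly. Their poses are not given: they have to be found in the camera images.
- heater: Block heater, fixed, cream housing with a sloping key panel at its front (-x). Origin on the bench under the centre of its deck; x to its rear, y to its left, z up. Housing x -165 to +100, y -85 to +85 mm. Deck: flat rim 85 mm above the bench around a sunken aluminium tube block. Lid fitted: lid origin at (0, 0, 85) mm here, axes agreeing.
- pin_front (a point): Tip of the heater's front locating pin, at (-76, 0, 107) mm in the heater's frame. Upright steel pin, 10 mm in diameter, standing 22 mm above the deck; its upper 8 mm tapers to 3.6 mm. Enters the lid's round hole.
- pin_rear (a point): Tip of the heater's rear locating pin, same shape, at (+76, -48, 107) mm in the heater's frame. Enters the lid's slot.
- lid: Lift-off lid of the heater, an aluminium plate 180 x 130 x 12 mm (x, y, z), about 0.5 kg, lying loose on the bench, right side up. Origin at the centre of its underside, z up. Right through it: a round hole 12 mm in diameter at (x, y) = (-76, 0), a slot 16 mm (x) by 12 mm (y) at (+76, -48), and the 20 mm thermometer port at (+33, +45) mm. It fits one way round only.
- lid_handle (a point): Centre of the black bar of the lid's bridge handle, (0, 0, 45) mm in the lid's frame. The bar is 96 mm long along the lid's y, 16 mm thick along x and 18 mm high (z 36 to 54 mm), with flat sides, on two posts at y = +-38 mm; free space under the bar between them.
- port_cover (a joint): Angle (rad) of the flat steel cover that swivels on one pivot screw on the lid's top at (x, y) = (+75, +45) mm in the lid's frame. 0: closed, its 36 mm round end over the port. Grows anticlockwise seen from above; stops at 1.57, the cover then along the lid's -y. Port quite clear above 0.7. Cover 4 mm thick, 72 mm long; light friction, 1 N at the knob; stays as left. Starts at 0 to 0.2.
- cover_knob (a point): Centre of the top of the cover's upright black knob, 14 mm in diameter, 26 mm high, on the cover's round end, 42 mm from the pivot screw. The top is 42 mm above the lid's underside, 30 mm above the plate's top. Moves with the cover.
- lid_port (a point): Centre of the thermometer port (20 mm hole) at the lid's top face, (33, 45, 12) mm in the lid's frame; axes as the lid's.
- thermo_well (a point): Point at deck height above the thermometer well in the heater's block, (33, 45, 85) mm in the heater's frame; the lid's port lies over it when the lid is fitted.
- tube_rack: Blue rack with capped tubes, 115 x 66 x 78 mm, loose, origin at the centre of its underside. To be left alone.
- tip_tray: Open white tray of pipette tips, 120 x 82 x 45 mm, loose, origin at the centre of its underside. To be left alone.
- reagent_bottle: White bottle, 56 mm in diameter, 115 mm high, loose, origin at the centre of its underside. To be left alone.
- pipette: Micropipette lying on the bench along its x, reaching from x = -148 to +125 mm, 30 mm wide and 26 mm high, loose. To be left alone.
- thermometer: Reference thermometer, a grey case 100 x 36 x 22 mm with a steel probe, lying along its x from -100 to +142 mm, loose. To be left alone.
- timer: White bench timer, 30 x 70 x 50 mm, loose, origin at the centre of its underside. To be left alone.
There are look-alikes about, which are no part of the job. Of the things that look like the lid, the larger one is meant.

How it is judged:
By the outcome, as a careful person would: the job done as asked, in the order asked, and still so for the second after the job is handed in, with the robot touching nothing.
It also fails if it takes over 64 s, if anything falls off the work surface, if the arm or the gripper's body presses on something with over 40 N, if the wrist force passes 120 N, or if a joint passes its speed limit or range.

## Working session

There is one attempt and no reset: what is moved stays moved. The work goes in short steps, Python scripts to look and compute and a tool call to move; the robot and the scene stay as the last step left them, time stands still between calls to the robot, and variables do not carry over. Pictures are saved under pics/ and viewed, at most 10 in all, crops included, and the job is handed in when it is done.

Besides the shell and the picture viewer there is one more tool, called as name([rows], argument=value, ...), one row to a line, values as JSON. step_arm: Moves the arm, as the interface text tells. Its arguments: {"type":"object","properties":{"targets":{"type":"array"}},"required":["targets"]}

```bash
mkdir -p pics; cat > h.py <<'E'
import numpy as np, cv2
from plant import bot, vision
def cam(n):
    m=vision.camera_model(n); f=192/np.tan(np.radians(m["vfov"])/2)
    return f,m["cx"],m["cy"],np.array(m["origin"]),np.array(m["rotation"])
def ray(n,u,v,z):
    f,cx,cy,o,R=cam(n); d=R@np.array([(u-cx)/f,(v-cy)/f,1]); return o+d*(z-o[2])/d[2]
def cloud(n,D):
    f,cx,cy,o,R=cam(n); v,u=np.mgrid[:384,:512]
    P=np.stack([(u-cx)/f*D,(v-cy)/f*D,D],-1); return P@R.T+o
def proj(n,p):
    f,cx,cy,o,R=cam(n); q=R.T@(np.array(p)-o); return q[0]/q[2]*f+cx,q[1]/q[2]*f+cy
E
python3 - <<'E'
from h import *
for n in("top","side"):
    I,D=vision.read_camera(n); np.savez(f"{n}0.npz",I=I,D=D); print(n,{k:np.round(v,3).tolist() for k,v in vision.camera_model(n).items() if k!='lens'}, vision.camera_model(n).keys())
    cv2.imwrite(f"pics/{n}0.png",cv2.resize(I[...,::-1],(800,600),interpolation=cv2.INTER_CUBIC))
s=bot.read_state(); print(s, bot.pinch_z)
E
```

```text
top {'vfov': 49.531, 'cx': 251.955, 'cy': 195.146, 'origin': [0.295, -0.028, 1.508], 'rotation': [-3.003, 0.018, -1.58]} dict_keys(['vfov', 'cx', 'cy', 'origin', 'rotation'])
side {'vfov': 53.047, 'cx': 256.314, 'cy': 191.54, 'origin': [0.372, -0.868, 0.964], 'rotation': [-2.369, -0.016, -0.133]} dict_keys(['vfov', 'cx', 'cy', 'origin', 'rotation'])
{'clock': 0.1, 'joint_positions': array([-1.08922027,  0.68986649, -0.19454071,  1.56618734,  0.15730542,
        0.90250345, -0.21506638]), 'joint_velocities': array([ 0.00035288, -0.00295851, -0.0001632 , -0.00188794,  0.00103655,
        0.00030479,  0.00049718]), 'joint_efforts': array([-3.61112667e-03, -5.28499675e+01, -1.27156276e+00, -1.53836238e+01,
       -5.25390578e-02,  2.00759176e-03,  5.40211784e-05]), 'tcp_pos': array([0.27049391, 0.56312524, 0.40402558]), 'ee_rot': array([-3.14002393e+00,  1.07820748e-04,  2.69393942e+00]), 'wrist_force': array([0.01496409, 0.13291873, 0.11706509]), 'ft_torque': array([-0.02415489,  0.00818985, -0.05987783]), 'gripper_force': 0.0, 'opening': 1.0036143977856815} 0.1473
```

View pics/top0.png

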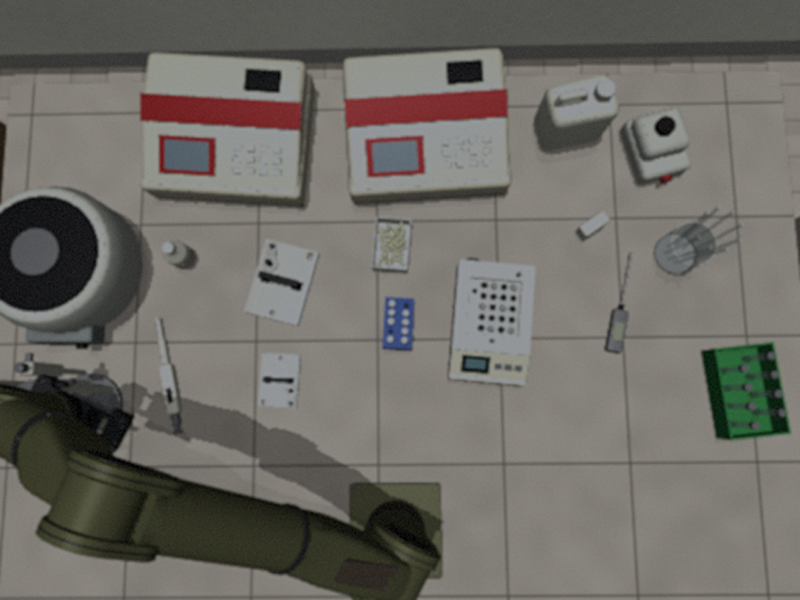

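View pics/side0.png

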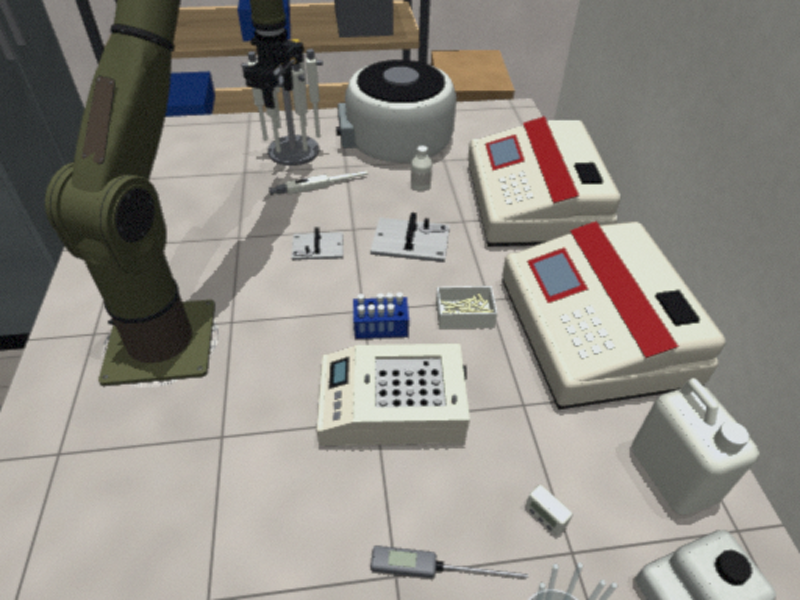

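```bash
sed -i 's/np.array(m\["rotation"\])$/Rotation.from_euler("xyz",m["rotation"]).as_matrix()/; 1a from scipy.spatial.transform import Rotation' h.py
python3 - <<'E'
from h import *
T=np.load("top0.npz");S=np.load("side0.npz")
a=T["I"][145:265,150:225]; b=T["I"][155:255,280:350]; c=S["I"][125:175,230:305]; d=S["I"][210:290,195:310]
r=lambda x,w,h:cv2.resize(x[...,::-1],(w,h),interpolation=cv2.INTER_CUBIC)
top=np.hstack([r(a,350,560)[:300],r(b[:75],400,428)[:300]][:1]+[r(b,210,300),r(d,240,300)[:,:240]])
def fit(x,w,h):
    k=min(w/x.shape[1],h/x.shape[0]); y=cv2.resize(x[...,::-1],None,fx=k,fy=k,interpolation=cv2.INTER_CUBIC); o=np.zeros((h,w,3),np.uint8); o[:y.shape[0],:y.shape[1]]=y; print(k); return o
cv2.imwrite("pics/crop1.png",np.vstack([np.hstack([fit(T["I"][145:210,150:215],400,300),fit(b,400,300)]),np.hstack([fit(c,400,300),fit(d,400,300)])]))
for n,Z in(("top",T),("side",S)):
    C=cloud(n,Z["D"])
    for w,(u,v) in {"top":{"lid":(167,186),"small":(176,255),"heaterdeck":(293,185),"bench":(230,220)},"side":{"lid":(245,158),"bench":(200,200),"deck":(290,235)}}[n].items():
        q=C[v-1:v+2,u-1:u+2].reshape(-1,3); print(n,w,q.mean(0).round(4),q.std(0).round(4))
E
```

```text
4.615384615384615
3.0
5.333333333333333
3.4782608695652173
top lid [0.5416 0.3078 0.0093] [0.0033 0.0032 0.0037]
top small [0.2912 0.2707 0.0085] [0.0029 0.0033 0.0029]
top heaterdeck [ 0.5275 -0.1465  0.0846] [0.0029 0.0028 0.0015]
top bench [ 0.4155  0.0779 -0.0018] [0.0032 0.0029 0.0029]
side lid [0.4922 0.2284 0.0126] [0.003  0.0037 0.0014]
side bench [ 0.3165  0.0437 -0.0007] [0.0029 0.0044 0.0023]
side deck [ 0.5737 -0.2055  0.0844] [0.0023 0.0019 0.0017]
```

View pics/crop1.png

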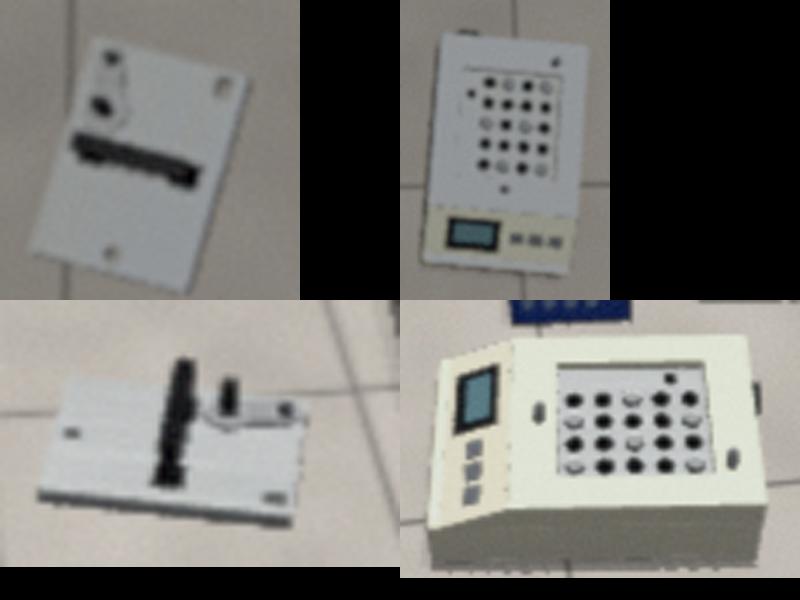

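```bash
cat > meas.py <<'E'
from h import *
def blob(I,u,v,r=5,dark=True):
    "sub-pixel centroid of the dark spot near (u,v)"
    g=cv2.cvtColor(I,cv2.COLOR_RGB2GRAY).astype(float); u0,v0=int(round(u)),int(round(v))
    w=g[v0-r:v0+r+1,u0-r:u0+r+1]; b=np.median(w); w=np.clip((b-w)-0.25*(b-w.min()),0,None)
    yy,xx=np.mgrid[-r:r+1,-r:r+1]; return u0+(w*xx).sum()/w.sum(), v0+(w*yy).sum()/w.sum()
def tri(p,q):
    A=[];B=[]
    for n,(u,v) in(("top",p),("side",q)):
        o=cam(n)[3]; d=ray(n,u,v,0)-o; d/=np.linalg.norm(d); M=np.eye(3)-np.outer(d,d); A.append(M);B.append(M@o)
    return np.linalg.lstsq(np.vstack(A),np.hstack(B),rcond=None)[0]
def pose2(pf,pr):
    "origin, yaw from front/rear points at local (-76,0),(76,-48)"
    l=np.array([.152,-.048]); d=(pr-pf)[:2]; yaw=np.arctan2(d[1],d[0])-np.arctan2(l[1],l[0])
    R=lambda a:np.array([[np.cos(a),-np.sin(a)],[np.sin(a),np.cos(a)]])
    m=(pf+pr)[:2]/2; return m-R(yaw)@np.array([0,-.024]),np.degrees(yaw),np.linalg.norm(d)
E
python3 - <<'E'
from meas import *
T=np.load("top0.npz")["I"];S=np.load("side0.npz")["I"]
k=lambda x,y,s,u0,v0:((x+.5)/s-.5+u0,(y+.5)/s-.5+v0)
P={"lf":(k(111,253,4.615,150,145),k(72,132,5.333,230,125)),"lr":(k(222,87,4.615,150,145),k(274,197,5.333,230,125)),
"hf":(k(105,189,3,280,155),k(138,112,3.478,195,210)),"hr":(k(156,62,3,280,155),k(333,157,3.478,195,210))}
X={}
for n,(a,b) in P.items():
    a2,b2=blob(T,*a,3),blob(S,*b,3); X[n]=tri(a2,b2); z=.012 if n[0]=="l" else .096
    print(n,np.round(a,1),np.round(a2,1),np.round(b,1),np.round(b2,1),"tri",X[n].round(4),"top",ray("top",*a2,z).round(4),"side",ray("side",*b2,z).round(4))
    X[n+"t"]=ray("top",*a2,z);X[n+"s"]=ray("side",*b2,z)
for o in "lh":
    for s in("","t","s"): print(o,s,pose2(X[o+"f"+s],X[o+"r"+s]))
# outline of the lid
for n,I,(u0,v0,u1,v1) in(("top",T,(150,148,210,212)),("side",S,(230,135,300,175))):
    c=cv2.resize(I[v0:v1,u0:u1],None,fx=8,fy=8,interpolation=cv2.INTER_CUBIC); h=cv2.cvtColor(c,cv2.COLOR_RGB2LAB)
    m=h[...,2].astype(np.uint8); t,B=cv2.threshold(m,0,255,cv2.THRESH_BINARY_INV+cv2.THRESH_OTSU)
    cs=cv2.findContours(B,0,2)[0]; q=max(cs,key=cv2.contourArea); p=cv2.convexHull(q)[:,0].astype(float)
    W=np.array([ray(n,(x+.5)/8-.5+u0,(y+.5)/8-.5+v0,.012)[:2] for x,y in p]).astype(np.float32)*1000
    print(n,t,cv2.minAreaRect(W))
h=cv2.cvtColor(T,cv2.COLOR_RGB2LAB)
E
```

```text
lf [173.7 199.4] [173.4 199.4] [243.1 149.3] [243.  149.5] tri [0.4913 0.2835 0.009 ] top [0.4914 0.2829 0.012 ] side [0.4903 0.2797 0.012 ]
lr [197.7 163.5] [197.6 162.9] [281.  161.5] [280.7 163.1] tri [0.6261 0.1973 0.0014] top [0.6258 0.1957 0.012 ] side [0.6212 0.1852 0.012 ]
hf [314.7 217.7] [314.3 217.7] [234.3 241.8] [234.5 242.3] tri [ 0.4127 -0.216   0.0896] top [ 0.4124 -0.2152  0.096 ] side [ 0.4122 -0.2208  0.096 ]
hr [331.7 175.3] [331.4 175.4] [290.4 254.8] [290.1 255.4] tri [ 0.5588 -0.2791  0.0903] top [ 0.5575 -0.2781  0.096 ] side [ 0.5578 -0.2829  0.096 ]
l  (array([0.56489901, 0.26356271]), np.float64(-15.053193333324037), np.float64(0.15999860698941734))
l t (array([0.56500723, 0.26241087]), np.float64(-15.445959064644297), np.float64(0.16013818701233817))
l s (array([0.56329601, 0.25523638]), np.float64(-18.3018653144154), np.float64(0.1614899780983498))
h  (array([ 0.4881651 , -0.22366269]), np.float64(-5.8250553569652945), np.float64(0.1591365511308164))
h t (array([ 0.48740989, -0.22273045]), np.float64(-5.908856948027013), np.float64(0.1581744462486808))
h s (array([ 0.48729862, -0.22795451]), np.float64(-5.572553321831756), np.float64(0.15831944385054966))
top 129.0 ((561.8864135742188, 259.4629211425781), (134.82888793945312, 184.8887939453125), 74.9259033203125)
side 130.0 ((565.7713623046875, 268.7352600097656), (180.77383422851562, 185.03115844726562), 74.78963470458984)
```

Confusables (800-px top view): large plate at (282,281) vs. the small plate at (280,380); the only open-block heater is at (493,320), the red-striped instruments at (225,125) and (427,125) are not it. I choose the larger plate; the crop confirms it, with its round hole at crop (111,253), slot at (222,87), cover/knob at (100,105). Heater pins are at crop (505,189) and (556,62).

```bash
cat > go.py <<'E'
import sys
from h import *
def plan(x,y,z,yaw,n):
    "rows in tool axes from the present pose to TCP x,y,z (mm), yaw (deg)"
    s=bot.read_state(); p=s["tcp_pos"]*1000; yw=np.degrees(s["ee_rot"][2]); t=-((yaw-yw+180)%360-180)/n
    d=(np.array([x,y,z])-p)/n; print("at",p.round(1),round(yw,2),"f",s["wrist_force"].round(1),"op",round(s["opening"]*88.1,1),"tilt",np.degrees(s["ee_rot"][:2]).round(2))
    for i in range(n):
        a=np.radians(yw-t*i); print("x %.1f y %.1f z %.1f turn %.2f"%(d[0]*np.cos(a)+d[1]*np.sin(a), d[0]*np.sin(a)-d[1]*np.cos(a), -d[2], t))
if __name__=="__main__": plan(*map(float,sys.argv[1:5]),int(sys.argv[5]))
E
python3 go.py 564.5 261 300 74.8 15
```

```text
at [270.5 563.1 404. ] 154.35 f [0.  0.1 0.1] op 88.4 tilt [-1.7991e+02  1.0000e-02]
x -26.4 y -9.7 z 6.9 turn 5.30
x -27.2 y -7.2 z 6.9 turn 5.30
x -27.7 y -4.7 z 6.9 turn 5.30
x -28.0 y -2.1 z 6.9 turn 5.30
x -28.1 y 0.5 z 6.9 turn 5.30
x -27.9 y 3.1 z 6.9 turn 5.30
x -27.5 y 5.7 z 6.9 turn 5.30
x -26.9 y 8.2 z 6.9 turn 5.30
x -26.0 y 10.7 z 6.9 turn 5.30
x -24.9 y 13.0 z 6.9 turn 5.30
x -23.6 y 15.3 z 6.9 turn 5.30
x -22.1 y 17.4 z 6.9 turn 5.30
x -20.4 y 19.3 z 6.9 turn 5.30
x -18.5 y 21.2 z 6.9 turn 5.30
x -16.5 y 22.8 z 6.9 turn 5.30
```

step_arm([
  {"x": -26.4, "y": -9.7, "z": 7, "turn": 5.3, "grip": 60},
  {"x": -27.2, "y": -7.2, "z": 7, "turn": 5.3, "grip": 60},
  {"x": -27.7, "y": -4.7, "z": 7, "turn": 5.3, "grip": 60},
  {"x": -28, "y": -2.1, "z": 7, "turn": 5.3, "grip": 60},
  {"x": -28.1, "y": 0.5, "z": 7, "turn": 5.3, "grip": 60},
])

```text
clock: 0.52
tcp_pos: [0.3692, 0.4614, 0.3691]
ee_rot: [-3.141, 0.0, 2.227]
wrist_force: [0.3, -0.0, -0.2]
opening: 0.683
gripper_force: 0.0
```

step_arm([
  {"x": -27.9, "y": 3.1, "z": 7, "turn": 5.3, "grip": 60},
  {"x": -27.5, "y": 5.7, "z": 7, "turn": 5.3, "grip": 60},
  {"x": -26.9, "y": 8.2, "z": 7, "turn": 5.3, "grip": 60},
  {"x": -26, "y": 10.7, "z": 7, "turn": 5.3, "grip": 60},
  {"x": -24.9, "y": 13, "z": 7, "turn": 5.3, "grip": 60},
])

```text
clock: 0.93
tcp_pos: [0.4672, 0.3608, 0.3341]
ee_rot: [-3.141, 0.0, 1.764]
wrist_force: [-0.1, 0.2, 0.4]
opening: 0.68
gripper_force: 0.0
```

step_arm([
  {"x": -23.6, "y": 15.3, "z": 7, "turn": 5.3, "grip": 60},
  {"x": -22.1, "y": 17.4, "z": 7, "turn": 5.3, "grip": 60},
  {"x": -20.4, "y": 19.3, "z": 7, "turn": 5.3, "grip": 60},
  {"x": -18.5, "y": 21.2, "z": 7, "turn": 5.3, "grip": 60},
  {"x": -16.5, "y": 22.8, "z": 7, "turn": 5.3, "grip": 60},
])

```text
clock: 1.35
tcp_pos: [0.5653, 0.2601, 0.299]
ee_rot: [-3.141, 0.0, 1.302]
wrist_force: [0.2, -0.3, 0.2]
opening: 0.683
gripper_force: 0.0
```

step_arm([
  {"z": 0, "grip": 60},
  {"z": 0, "grip": 60},
])

```text
invalid input at $.targets[0]: expected keys x, y, z, turn, grip
```

```bash
python3 go.py 564.5 261 193 74.8 5
python3 - <<'E'
from h import *
I,D=vision.read_camera("side"); cv2.imwrite("pics/s1.png",cv2.resize(I[60:240,180:420,::-1],(800,600),interpolation=cv2.INTER_CUBIC))
E
```

```text
at [565.3 260.1 299. ] 74.59 f [ 0.2 -0.3  0.2] op 60.2 tilt [-1.7996e+02  2.0000e-02]
x 0.1 y -0.2 z 21.2 turn -0.04
x 0.1 y -0.2 z 21.2 turn -0.04
x 0.1 y -0.2 z 21.2 turn -0.04
x 0.1 y -0.2 z 21.2 turn -0.04
x 0.1 y -0.2 z 21.2 turn -0.04
```

View pics/s1.png

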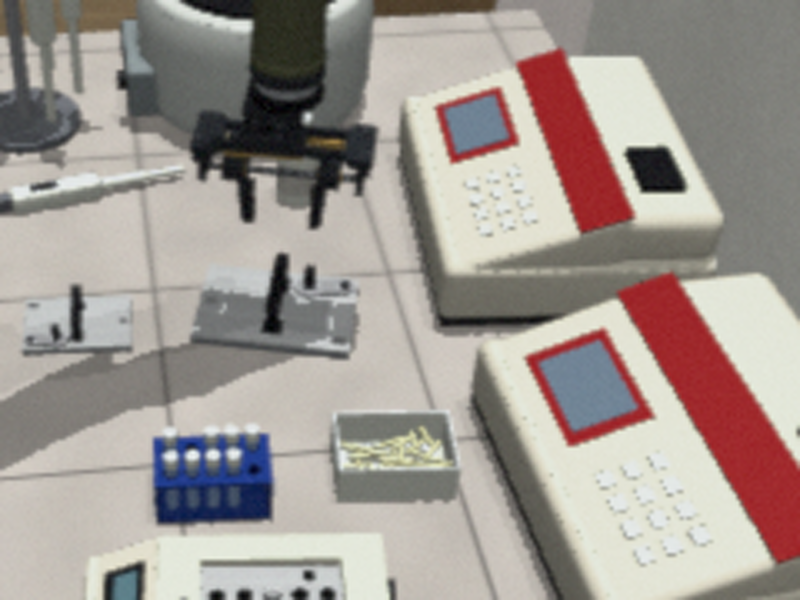

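Fingers (px 247 and 317) straddle the bar (px 278). Going down.

step_arm([
  {"x": 0, "y": -1, "z": 25, "turn": 0, "grip": 60},
  {"x": 0, "y": 0, "z": 25, "turn": 0, "grip": 60},
  {"x": 0, "y": 0, "z": 25, "turn": 0, "grip": 60},
  {"x": 0, "y": 0, "z": 20, "turn": 0, "grip": 60},
  {"x": 0, "y": 0, "z": 11, "turn": 0, "grip": 60},
])

```text
clock: 1.82
tcp_pos: [0.5625, 0.2613, 0.191]
ee_rot: [-3.138, 0.003, 1.307]
wrist_force: [-0.7, 0.1, -0.3]
opening: 0.681
gripper_force: 0.0
```

step_arm([
  {"x": 0, "y": 0, "z": 0, "turn": 0, "grip": 40},
  {"x": 0, "y": 0, "z": 0, "turn": 0, "grip": 25},
  {"x": 0, "y": 0, "z": 0, "turn": 0, "grip": 5},
  {"x": 0, "y": 0, "z": 0, "turn": 0, "grip": 0},
  {"x": 0, "y": 0, "z": 0, "turn": 0, "grip": 0},
])

```text
clock: 2.23
tcp_pos: [0.5641, 0.2617, 0.195]
ee_rot: [3.14, -0.002, 1.306]
wrist_force: [-0.4, 0.5, 0.0]
opening: 0.328
gripper_force: 0.0
```

step_arm([
  {"x": 0, "y": 0, "z": 0, "turn": 0, "grip": 0},
  {"x": 0, "y": 0, "z": 0, "turn": 0, "grip": 0},
])

```text
clock: 2.4
tcp_pos: [0.5637, 0.2617, 0.1944]
ee_rot: [3.141, -0.001, 1.306]
wrist_force: [2.0, -0.3, 8.1]
opening: 0.178
gripper_force: 29.8
```

step_arm([
  {"x": 0, "y": 0, "z": 0, "turn": 0, "grip": 0},
  {"x": 0, "y": 0, "z": -5, "turn": 0, "grip": 0},
  {"x": 0, "y": 0, "z": -10, "turn": 0, "grip": 0},
  {"x": 0, "y": 0, "z": -20, "turn": 0, "grip": 0},
  {"x": 0, "y": 0, "z": -30, "turn": 0, "grip": 0},
])

```text
clock: 2.82
tcp_pos: [0.5621, 0.2608, 0.257]
ee_rot: [-3.136, 0.005, 1.307]
wrist_force: [-0.0, 0.7, -6.1]
opening: 0.176
gripper_force: 30.0
```

step_arm([
  {"x": 0, "y": 0, "z": -30, "turn": 0, "grip": 0},
  {"x": 0, "y": 0, "z": -30, "turn": 0, "grip": 0},
  {"x": 0, "y": 0, "z": -30, "turn": 0, "grip": 0},
  {"x": 0, "y": 0, "z": -10, "turn": 0, "grip": 0},
  {"x": 0, "y": 0, "z": 0, "turn": 0, "grip": 0},
])

```text
clock: 3.23
tcp_pos: [0.5644, 0.2616, 0.3615]
ee_rot: [3.137, -0.004, 1.306]
wrist_force: [0.4, 0.1, -5.5]
opening: 0.175
gripper_force: 30.0
```

```bash
python3 go.py 488 -224 360 84.4 20
python3 - <<'E'
from h import *
I,D=vision.read_camera("side"); cv2.imwrite("pics/s2.png",cv2.resize(I[60:180,200:360,::-1],(800,600),interpolation=cv2.INTER_CUBIC))
E
```

```text
at [564.4 261.6 361.5] 74.83 f [ 0.4  0.1 -5.5] op 15.5 tilt [179.75  -0.21]
x -24.4 y 2.7 z 0.1 turn -0.48
x -24.5 y 2.5 z 0.1 turn -0.48
x -24.5 y 2.3 z 0.1 turn -0.48
x -24.5 y 2.1 z 0.1 turn -0.48
x -24.5 y 1.8 z 0.1 turn -0.48
x -24.5 y 1.6 z 0.1 turn -0.48
x -24.5 y 1.4 z 0.1 turn -0.48
x -24.5 y 1.2 z 0.1 turn -0.48
x -24.6 y 1.0 z 0.1 turn -0.48
x -24.6 y 0.8 z 0.1 turn -0.48
x -24.6 y 0.6 z 0.1 turn -0.48
x -24.6 y 0.4 z 0.1 turn -0.48
x -24.6 y 0.2 z 0.1 turn -0.48
x -24.6 y 0.0 z 0.1 turn -0.48
x -24.6 y -0.2 z 0.1 turn -0.48
x -24.6 y -0.4 z 0.1 turn -0.48
x -24.6 y -0.6 z 0.1 turn -0.48
x -24.6 y -0.8 z 0.1 turn -0.48
x -24.6 y -1.0 z 0.1 turn -0.48
x -24.5 y -1.2 z 0.1 turn -0.48
```

View pics/s2.png

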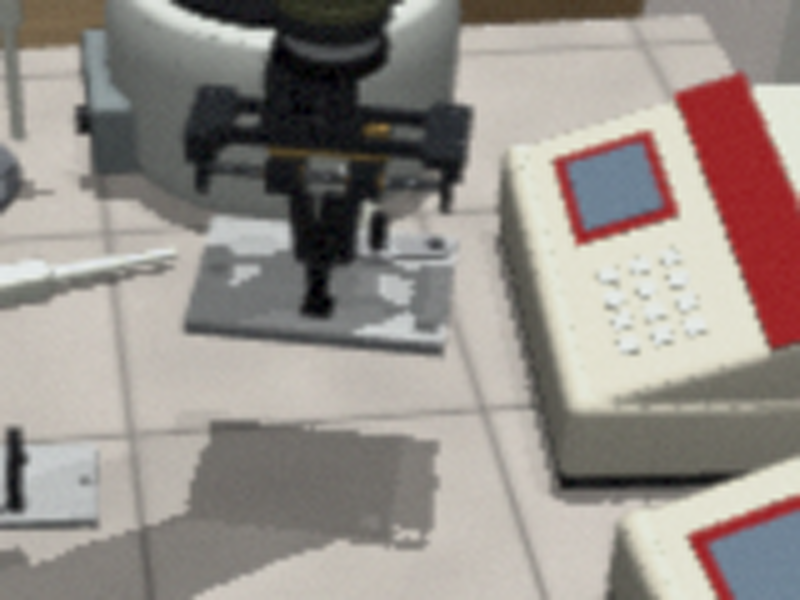

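Lid is in the grip and level, pins path clear. Carry over the heater.

step_arm([
  {"x": -10, "y": 1, "z": 0, "turn": -0.5, "grip": 0},
  {"x": -20, "y": 2, "z": 0, "turn": -0.5, "grip": 0},
  {"x": -27, "y": 2.5, "z": 0, "turn": -0.5, "grip": 0},
  {"x": -27, "y": 2.5, "z": 0, "turn": -0.5, "grip": 0},
  {"x": -27, "y": 2, "z": 0, "turn": -0.5, "grip": 0},
])

```text
clock: 3.7
tcp_pos: [0.5451, 0.1492, 0.3562]
ee_rot: [-3.137, 0.003, 1.351]
wrist_force: [0.9, -0.5, -5.7]
opening: 0.175
gripper_force: 30.0
```

step_arm([
  {"x": -27, "y": 1.7, "z": 0, "turn": -0.5, "grip": 0},
  {"x": -27, "y": 1.5, "z": 0, "turn": -0.5, "grip": 0},
  {"x": -27, "y": 1.3, "z": 0, "turn": -0.5, "grip": 0},
  {"x": -27, "y": 1, "z": 0, "turn": -0.5, "grip": 0},
  {"x": -27, "y": 0.8, "z": 0, "turn": -0.5, "grip": 0},
])

```text
clock: 4.12
tcp_pos: [0.5238, 0.0158, 0.3565]
ee_rot: [-3.137, 0.002, 1.394]
wrist_force: [1.0, -1.1, -5.4]
opening: 0.177
gripper_force: 30.0
```

step_arm([
  {"x": -27, "y": 0.5, "z": 0, "turn": -0.5, "grip": 0},
  {"x": -27, "y": 0.3, "z": 0, "turn": -0.5, "grip": 0},
  {"x": -27, "y": 0, "z": 0, "turn": -0.5, "grip": 0},
  {"x": -27, "y": 0, "z": 0, "turn": -0.5, "grip": 0},
  {"x": -27, "y": -0.5, "z": 0, "turn": -0.5, "grip": 0},
])

```text
clock: 4.53
tcp_pos: [0.5025, -0.1172, 0.3566]
ee_rot: [-3.137, 0.0, 1.438]
wrist_force: [0.7, -0.3, -6.4]
opening: 0.179
gripper_force: 30.0
```

step_arm([
  {"x": -27, "y": -0.5, "z": 0, "turn": -0.5, "grip": 0},
  {"x": -27, "y": -0.8, "z": 0, "turn": -0.5, "grip": 0},
  {"x": -27, "y": -1, "z": 0, "turn": -0.5, "grip": 0},
  {"x": -20, "y": -1, "z": 0, "turn": -0.3, "grip": 0},
  {"x": -9, "y": -1, "z": 0, "turn": -0.3, "grip": 0},
])

```text
clock: 4.95
tcp_pos: [0.4844, -0.2282, 0.3567]
ee_rot: [-3.137, 0.002, 1.469]
wrist_force: [0.4, -0.8, -5.9]
opening: 0.179
gripper_force: 30.0
```

step_arm([
  {"x": 0, "y": 0, "z": 0, "turn": 0, "grip": 0},
  {"x": 0, "y": 0, "z": 0, "turn": 0, "grip": 0},
  {"x": 0, "y": 0, "z": 0, "turn": 0, "grip": 0},
])

```text
clock: 5.2
tcp_pos: [0.4871, -0.2222, 0.358]
ee_rot: [-3.14, -0.002, 1.476]
wrist_force: [1.1, -0.2, -6.4]
opening: 0.178
gripper_force: 30.0
```

```bash
python3 go.py 488 -224 320 84.2 3
python3 - <<'E'
from h import *
o=[]
for n in("top","side"):
    I,D=vision.read_camera(n); np.savez(f"{n}1.npz",I=I,D=D)
    u,v=proj(n,(.488,-.224,.17)); u,v=int(u),int(v); print(n,u,v)
    o.append(cv2.resize(I[v-50:v+50,u-33:u+33,::-1] if n=="top" else I[v-50:v+50,u-50:u+50,::-1],(300,450) if n=="top" else (450,450),interpolation=cv2.INTER_CUBIC))
cv2.imwrite("pics/c3.png",np.hstack(o))
E
```

```text
at [ 487.1 -222.2  358. ] 84.59 f [ 1.1 -0.2 -6.4] op 15.7 tilt [-1.7992e+02 -1.3000e-01]
x -0.6 y 0.4 z 12.7 turn 0.13
x -0.6 y 0.4 z 12.7 turn 0.13
x -0.6 y 0.4 z 12.7 turn 0.13
top 319 192
side 262 223
```

View pics/c3.png

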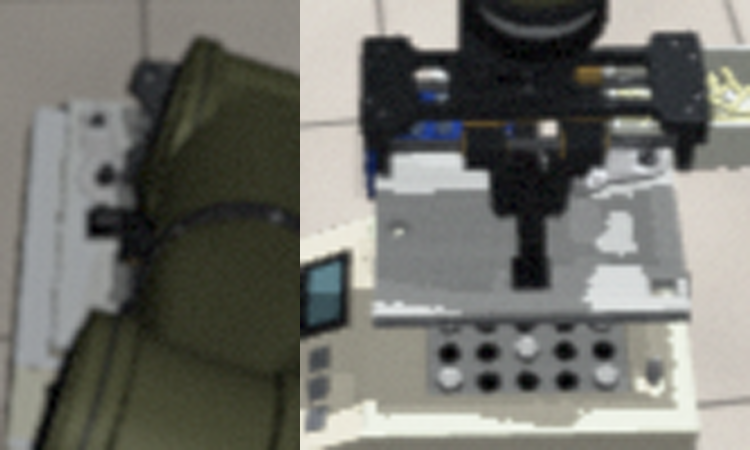

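```bash
cat > edge.py <<'E'
from h import *
def edge(I,n,a,b,z,w=5,N=40,sign=0,t=(.12,.88)):
    "strongest gradient across the expected image line from world a to b (m, at z); robust line, returned as world points at z"
    g=cv2.GaussianBlur(cv2.cvtColor(I,cv2.COLOR_RGB2GRAY).astype(np.float32),(0,0),.7)
    p=np.array(proj(n,(*a,z)));q=np.array(proj(n,(*b,z))); d=(q-p)/np.linalg.norm(q-p); m=np.array([-d[1],d[0]])
    s=np.arange(-w,w+.01,.25); T=np.linspace(*t,N); X=(p+np.outer(T,q-p))[:,None]+s[None,:,None]*m
    G=np.gradient(cv2.remap(g,X[...,0].astype(np.float32),X[...,1].astype(np.float32),cv2.INTER_LINEAR),axis=1)
    k=(G*sign if sign else abs(G)).argmax(1); pts=X[np.arange(N),k].astype(np.float32)
    W=np.array([ray(n,*u,z)[:2] for u in pts],np.float32)*1000
    L=cv2.fitLine(W,cv2.DIST_HUBER,0,.01,.01).ravel(); return L,np.median(s[k]),s[k].std()
def off(L,o,yaw):
    "signed offset (mm) of line L along its local normal from origin o; and its angle"
    ang=np.degrees(np.arctan2(L[1],L[0])); return ang
def rect(I,n,o,yaw,x,y,z,names,w=5,sign={}):
    c,s=np.cos(np.radians(yaw)),np.sin(np.radians(yaw)); R=np.array([[c,-s],[s,c]]); o=np.array(o)
    E={"near":((x[0],y[0]),(x[1],y[0])),"far":((x[0],y[1]),(x[1],y[1])),"rear":((x[1],y[0]),(x[1],y[1])),"front":((x[0],y[0]),(x[0],y[1]))}
    for e in names:
        a,b=[o+R@np.array(v) for v in E[e]]; L,md,sd=edge(I,n,a,b,z,w,sign=sign.get(e,0))
        l=R.T@(L[2:]-o*1000); dl=R.T@L[:2]; dl=dl*np.sign(dl[np.abs(dl).argmax()])
        # value at the middle of the edge
        if e in("near","far"): v=l[1]+dl[1]/dl[0]*(np.mean(x)*1000-l[0]); exp=E[e][0][1]*1000; an=np.degrees(dl[1]/dl[0])
        else: v=l[0]+dl[0]/dl[1]*(np.mean(y)*1000-l[1]); exp=E[e][0][0]*1000; an=-np.degrees(dl[0]/dl[1])
        print(n,e,"off %.1f mm, ang %.2f deg, sd %.2f px"%(v-exp,an,sd))
E
python3 - <<'E'
from edge import *
S0=np.load("side0.npz")["I"];T0=np.load("top0.npz")["I"];S1=np.load("side1.npz")["I"]
H=((.488,-.224),-5.8)
for n,I in(("side",S0),("top",T0)): rect(I,n,*H,(-.06,.1),(-.085,.085),.085,["near","far","rear"],4)
rect(S0,"side",(.5645,.261),-15.2,(-.09,.09),(-.065,.065),.012,["near","far","rear","front"],4)
zb=.358-.1944
rect(S1,"side",(.4871,-.2222),84.59-90,(-.09,.09),(-.065,.065),zb+.012,["near","rear","front","far"],4)
rect(S1,"side",(.4871,-.2222),84.59-90,(-.09,.09),(-.065,.065),zb,["near"],4)
for u,v in((398,229),(664,285)): print(ray("side",(u-300+.5)/4.5-.5+212,(v+.5)/4.5-.5+173,zb+.009))
E
```

```text
side near off -0.4 mm, ang 0.54 deg, sd 0.35 px
side far off 6.1 mm, ang -9.07 deg, sd 1.84 px
side rear off 0.4 mm, ang 0.30 deg, sd 0.25 px
top near off 0.5 mm, ang 0.53 deg, sd 0.34 px
top far off -0.7 mm, ang 0.10 deg, sd 0.32 px
top rear off 0.0 mm, ang 0.08 deg, sd 1.04 px
side near off -13.9 mm, ang -0.28 deg, sd 1.93 px
side far off -5.1 mm, ang -5.23 deg, sd 2.43 px
side rear off -4.5 mm, ang 6.89 deg, sd 0.99 px
side front off 0.2 mm, ang -1.40 deg, sd 1.08 px
side near off -1.6 mm, ang -0.05 deg, sd 1.67 px
side rear off 0.2 mm, ang -0.89 deg, sd 0.88 px
side front off -5.9 mm, ang -4.38 deg, sd 1.88 px
side far off 2.3 mm, ang 11.01 deg, sd 3.01 px
side near off 6.9 mm, ang -0.23 deg, sd 2.24 px
[ 0.41148057 -0.21611452  0.1726    ]
[ 0.55930178 -0.27579965  0.1726    ]
```

step_arm([
  {"x": -1, "y": 1.6, "z": 8, "turn": 0.1, "grip": 0},
  {"x": 0, "y": 0, "z": 16, "turn": 0, "grip": 0},
  {"x": 0, "y": 0, "z": 16, "turn": 0, "grip": 0},
  {"x": 0, "y": 0, "z": 8, "turn": 0, "grip": 0},
  {"x": 0, "y": 0, "z": 0, "turn": 0, "grip": 0},
])

```text
clock: 5.72
tcp_pos: [0.4879, -0.2244, 0.3087]
ee_rot: [-3.138, -0.001, 1.473]
wrist_force: [-0.1, 0.8, -6.1]
opening: 0.177
gripper_force: 30.0
```

step_arm([
  {"x": 0, "y": 0, "z": 0, "turn": 0, "grip": 0},
  {"x": 0, "y": 0, "z": 0, "turn": 0, "grip": 0},
  {"x": 0, "y": 0, "z": 0, "turn": 0, "grip": 0},
  {"x": 0, "y": 0, "z": 0, "turn": 0, "grip": 0},
])

```text
clock: 6.05
tcp_pos: [0.4887, -0.2254, 0.3114]
ee_rot: [3.14, 0.0, 1.472]
wrist_force: [0.0, -0.1, -5.0]
opening: 0.174
gripper_force: 30.0
```

```bash
python3 go.py 488.6 -223.4 306 84.5 1
python3 - <<'E'
from edge import *
I,D=vision.read_camera("side"); np.savez("side2.npz",I=I,D=D)
c=I[185:275,215:335,::-1]
c=cv2.LUT(c,(255*(np.arange(256)/255)**.7).astype(np.uint8)); cv2.imwrite("pics/c4.png",cv2.resize(c,(800,600),interpolation=cv2.INTER_CUBIC))
zb=bot.read_state()["tcp_pos"][2]-.1944; print(zb)
rect(I,"side",(.4886,-.2234),-5.5,(-.09,.09),(-.065,.065),zb+.012,["near","rear","front"],3)
E
```

```text
at [ 488.7 -225.4  311.4] 84.34 f [ 0.  -0.1 -5. ] op 15.3 tilt [1.7991e+02 2.0000e-02]
x 2.0 y -0.3 z 5.4 turn -0.16
0.11693569537952733
side near off -4.0 mm, ang 0.08 deg, sd 1.50 px
side rear off 1.8 mm, ang -1.61 deg, sd 1.44 px
side front off 0.5 mm, ang 0.73 deg, sd 0.25 px
```

View pics/c4.png

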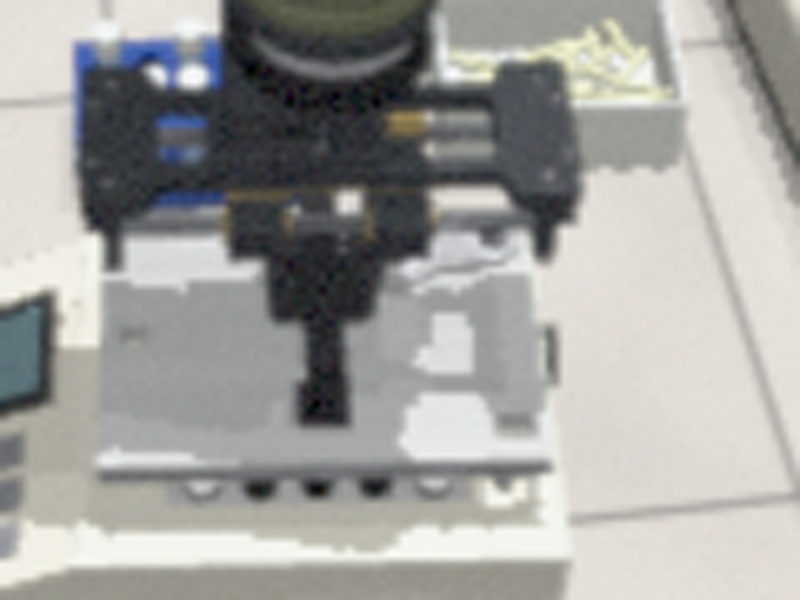

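```bash
python3 - <<'E'
from meas import *
I=np.load("side2.npz")["I"]
k=lambda x,y:((x+.5)/6.667-.5+215,(y+.5)/6.667-.5+185)
zb=.3114-.1944
s=np.radians(-5.45); R=np.array([[np.cos(s),-np.sin(s)],[np.sin(s),np.cos(s)]]); H=np.array([.4885,-.224])
for w,x,y,z in(("hole",132,332,.009),("slot",515,422,.009),("neartopL",98,459,.012),("neartopR",550,459,.012),("nearbotL",98,477,0),("nearbotR",550,475,0)):
    p=ray("side",*k(x,y),zb+z)[:2]; print(w,np.round(k(x,y),1),"heater frame mm",((R.T@(p-H))*1000).round(1))
g=cv2.cvtColor(I,cv2.COLOR_RGB2GRAY); print(g[250:262,[245,255,265]].T.tolist())
print([ (np.array(proj("side",(*(H+R@np.array(q)),zb+.012)))).round(1).tolist() for q in((-.09,-.065),(.09,-.065))])
for i in range(4): vision.read_camera("side"); st=bot.read_state(); print(st["tcp_pos"].round(4),np.degrees(st["ee_rot"]).round(2),st["wrist_force"].round(1))
E
```

```text
hole [234.4 234.4] heater frame mm [-75.9   0.4]
slot [291.8 247.9] heater frame mm [ 77.1 -48.8]
neartopL [229.3 253.4] heater frame mm [-89.1 -64.3]
neartopR [297.1 253.4] heater frame mm [ 88.6 -69.1]
nearbotL [229.3 256.1] heater frame mm [-89.5 -64.5]
nearbotR [297.1 255.8] heater frame mm [ 89.8 -68.4]
[[143, 143, 142, 147, 173, 106, 82, 156, 164, 101, 114, 144], [141, 140, 142, 138, 120, 92, 68, 37, 29, 64, 125, 145], [135, 143, 144, 137, 113, 87, 80, 87, 103, 119, 137, 146]]
[[228.9, 253.6], [297.4, 252.1]]
[ 0.4885 -0.2254  0.3112] [1.7994e+02 1.0000e-02 8.4340e+01] [-0.  -0.3 -6.1]
[ 0.4885 -0.2254  0.3111] [1.7995e+02 1.0000e-02 8.4340e+01] [-0.2  0.8 -5.6]
[ 0.4884 -0.2254  0.311 ] [179.96   0.    84.34] [ 0.5 -0.1 -5.7]
[ 0.4884 -0.2254  0.3109] [179.98   0.    84.34] [ 0.3  0.1 -5.7]
```

step_arm([
  {"x": 0, "y": 0, "z": 3, "turn": -0.3, "grip": 0},
  {"x": 0, "y": 0, "z": 3, "turn": 0, "grip": 0},
  {"x": 0, "y": 0, "z": 3, "turn": 0, "grip": 0},
  {"x": 0, "y": 0, "z": 2, "turn": 0, "grip": 0},
  {"x": 0, "y": 0, "z": 2, "turn": 0, "grip": 0},
])

```text
clock: 6.72
tcp_pos: [0.4883, -0.2253, 0.2972]
ee_rot: [-3.141, -0.0, 1.477]
wrist_force: [0.4, -0.3, -6.4]
opening: 0.175
gripper_force: 30.0
```

step_arm([
  {"x": 0, "y": 0, "z": 1, "turn": 0, "grip": 0},
  {"x": 0, "y": 0, "z": 1, "turn": 0, "grip": 0},
  {"x": 0, "y": 0, "z": 1, "turn": 0, "grip": 0},
])

```text
clock: 6.97
tcp_pos: [0.4884, -0.225, 0.2947]
ee_rot: [-3.142, -0.001, 1.477]
wrist_force: [-0.4, 2.0, -3.4]
opening: 0.18
gripper_force: 30.0
```

step_arm([
  {"x": 0.5, "y": 0, "z": 1, "turn": 0, "grip": 0},
  {"x": 0, "y": 0, "z": 1.5, "turn": 0, "grip": 0},
  {"x": 0, "y": 0, "z": 1.5, "turn": 0, "grip": 0},
])

```text
clock: 7.22
tcp_pos: [0.4885, -0.2244, 0.2906]
ee_rot: [-3.141, -0.001, 1.478]
wrist_force: [0.8, 2.3, -4.9]
opening: 0.174
gripper_force: 30.0
```

```bash
python3 -c "
from h import *
s=bot.read_state(); print(s['wrist_force'].round(1),s['ft_torque'].round(2),s['tcp_pos'].round(4),np.degrees(s['ee_rot']).round(2))"
```

```text
[ 0.8  2.3 -4.9] [ 0.53  0.2  -0.12] [ 0.4885 -0.2244  0.2906] [-1.7999e+02 -4.0000e-02  8.4660e+01]
```

step_arm([
  {"x": 0.7, "y": 0, "z": 1.5, "turn": 0, "grip": 0},
  {"x": 0, "y": 0, "z": 1.5, "turn": 0, "grip": 0},
  {"x": 0, "y": 0, "z": 1.5, "turn": 0, "grip": 0},
  {"x": 0, "y": 0, "z": 1, "turn": 0, "grip": 0},
])

```text
clock: 7.55
tcp_pos: [0.4885, -0.2241, 0.285]
ee_rot: [-3.141, -0.0, 1.477]
wrist_force: [0.3, 1.1, -4.5]
opening: 0.174
gripper_force: 30.0
```

step_arm([
  {"x": 0, "y": 0, "z": 1, "turn": 0, "grip": 0},
  {"x": 0, "y": 0, "z": 1, "turn": 0, "grip": 0},
])

```text
clock: 7.72
tcp_pos: [0.4885, -0.2241, 0.2831]
ee_rot: [-3.141, -0.0, 1.477]
wrist_force: [-0.3, 1.7, -3.8]
opening: 0.179
gripper_force: 30.0
```

step_arm([
  {"x": 0, "y": 0, "z": 1, "turn": 0, "grip": 0},
  {"x": 0, "y": 0, "z": 1, "turn": 0, "grip": 0},
  {"x": 0, "y": 0, "z": 0.5, "turn": 0, "grip": 0},
])

```text
clock: 7.97
tcp_pos: [0.4885, -0.2241, 0.2806]
ee_rot: [-3.142, -0.0, 1.477]
wrist_force: [-0.2, 1.6, -5.4]
opening: 0.178
gripper_force: 30.0
```

step_arm([
  {"x": 0, "y": 0, "z": 0.5, "turn": 0, "grip": 0},
  {"x": 0, "y": 0, "z": 0.5, "turn": 0, "grip": 0},
])

```text
clock: 8.13
tcp_pos: [0.4885, -0.2241, 0.2797]
ee_rot: [-3.142, -0.0, 1.477]
wrist_force: [0.1, 2.1, -4.3]
opening: 0.179
gripper_force: 30.0
```

step_arm([
  {"x": 0, "y": 0, "z": 0.5, "turn": 0, "grip": 0},
  {"x": 0, "y": 0, "z": 0.5, "turn": 0, "grip": 0},
])

```text
clock: 8.3
tcp_pos: [0.4884, -0.224, 0.2793]
ee_rot: [3.142, -0.0, 1.477]
wrist_force: [-3.1, 4.3, 8.9]
opening: 0.175
gripper_force: 30.0
```

step_arm([
  {"x": 0, "y": 0, "z": 0.5, "turn": 0, "grip": 0},
  {"x": 0, "y": 0, "z": 0.5, "turn": 0, "grip": 0},
])

```text
clock: 8.47
tcp_pos: [0.4884, -0.2239, 0.2793]
ee_rot: [3.141, -0.0, 1.477]
wrist_force: [-5.0, 4.5, 16.8]
opening: 0.175
gripper_force: 30.0
```

Seated (z 279.3, force up to 17 N). Release and rise.

step_arm([
  {"x": 0, "y": 0, "z": -0.7, "turn": 0, "grip": 0},
  {"x": 0, "y": 0, "z": -0.7, "turn": 0, "grip": 5},
  {"x": 0, "y": 0, "z": 0, "turn": 0, "grip": 20},
  {"x": 0, "y": 0, "z": 0, "turn": 0, "grip": 35},
  {"x": 0, "y": 0, "z": 0, "turn": 0, "grip": 40},
])

```text
clock: 8.88
tcp_pos: [0.489, -0.225, 0.2793]
ee_rot: [3.14, 0.001, 1.477]
wrist_force: [-0.0, -0.5, 0.4]
opening: 0.351
gripper_force: 0.0
```

step_arm([
  {"x": 0, "y": 0, "z": 0, "turn": 0, "grip": 40},
  {"x": 0, "y": 0, "z": 0, "turn": 0, "grip": 40},
])

```text
clock: 9.05
tcp_pos: [0.4887, -0.2246, 0.2792]
ee_rot: [3.141, 0.001, 1.477]
wrist_force: [0.2, -0.2, 0.0]
opening: 0.451
gripper_force: 0.0
```

step_arm([
  {"x": 0, "y": 0, "z": -10, "turn": 0, "grip": 40},
  {"x": 0, "y": 0, "z": -20, "turn": 0, "grip": 40},
  {"x": 0, "y": 0, "z": -30, "turn": 0, "grip": 40},
  {"x": 0, "y": 0, "z": -20, "turn": 0, "grip": 40},
  {"x": 0, "y": 0, "z": 0, "turn": 0, "grip": 0},
])

```text
clock: 9.47
tcp_pos: [0.4897, -0.2249, 0.3636]
ee_rot: [3.134, 0.002, 1.477]
wrist_force: [0.4, -0.6, -0.2]
opening: 0.4
gripper_force: 0.0
```

step_arm([
  {"x": 0, "y": 0, "z": 0, "turn": 0, "grip": 0},
  {"x": 0, "y": 0, "z": 0, "turn": 0, "grip": 0},
  {"x": 0, "y": 0, "z": 0, "turn": 0, "grip": 0},
])

```text
clock: 9.72
tcp_pos: [0.4881, -0.224, 0.3582]
ee_rot: [-3.14, -0.001, 1.477]
wrist_force: [-0.1, 0.0, -0.5]
opening: 0.175
gripper_force: 0.0
```

```bash
python3 - <<'E'
from meas import *
from go import plan
s=np.radians(-5.4); R=np.array([[np.cos(s),-np.sin(s)],[np.sin(s),np.cos(s)]]); H=np.array([.4885,-.224])*1000
w=H+R@np.array([38,70]); print(w); plan(*w,359,84.6,3)
I,D=vision.read_camera("side"); np.savez("side3.npz",I=I,D=D)
C=cloud("side",D)
q=((C[...,:2]*1000-H)@R); 
for a,b in(((-85,-40),(-60,-20)),((20,85),(-60,-20)),((-85,-20),(30,60))):
    m=(q[...,0]>a[0])&(q[...,0]<a[1])&(q[...,1]>b[0])&(q[...,1]<b[1])&(C[...,2]>.08)&(C[...,2]<.12); print(a,b,m.sum(),np.median(C[...,2][m]))
cv2.imwrite("pics/c5.png",cv2.resize(cv2.LUT(I[185:275,215:335,::-1],(255*(np.arange(256)/255)**.7).astype(np.uint8)),(800,600),interpolation=cv2.INTER_CUBIC))
E
```

```text
[ 532.91893659 -157.88677838]
at [ 488.1 -224.   358.2] 84.65 f [-0.1  0.  -0.5] op 15.4 tilt [-1.7988e+02 -4.0000e-02]
x 23.3 y 12.8 z -0.3 turn 0.02
x 23.3 y 12.8 z -0.3 turn 0.02
x 23.3 y 12.8 z -0.3 turn 0.02
(-85, -40) (-60, -20) 195 0.09617859570397791
(20, 85) (-60, -20) 287 0.09618784316827111
(-85, -20) (30, 60) 185 0.09624228156916781
```

View pics/c5.png

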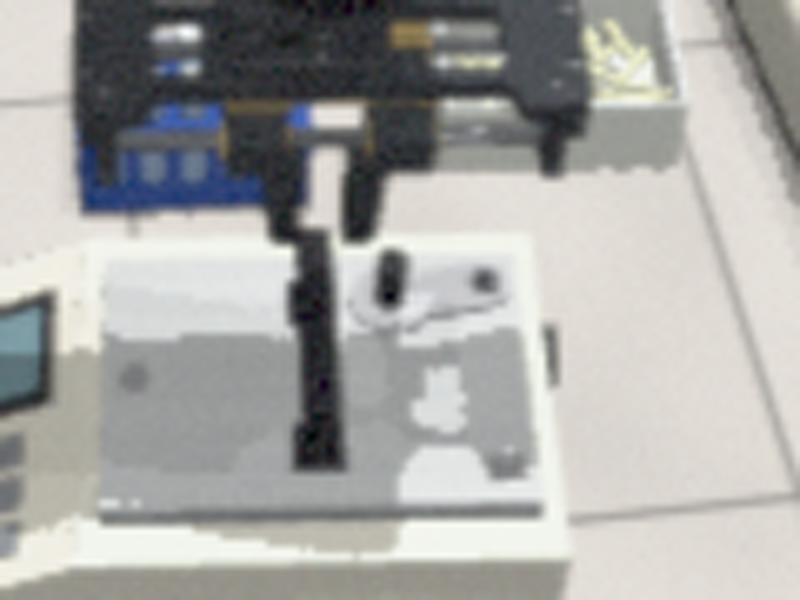

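Lid is flush (top 96 mm in three regions, pins visible at (133,378) and (505,462)). Knob at (390,280), cover near closed. Now go to the knob's +y side and down.

step_arm([
  {"x": 23, "y": 13, "z": 0, "turn": 0, "grip": 0},
  {"x": 23, "y": 13, "z": 0, "turn": 0, "grip": 0},
  {"x": 24, "y": 12, "z": 0, "turn": 0, "grip": 0},
  {"x": 0, "y": 0, "z": 0, "turn": 0, "grip": 0},
  {"x": 0, "y": 0, "z": 0, "turn": 0, "grip": 0},
])

```text
clock: 10.18
tcp_pos: [0.5334, -0.1562, 0.3581]
ee_rot: [-3.14, -0.001, 1.481]
wrist_force: [-0.3, -0.7, -0.7]
opening: 0.007
gripper_force: 0.0
```

step_arm([
  {"x": 0, "y": 0, "z": 15, "turn": 0, "grip": 0},
  {"x": 0, "y": 0, "z": 20, "turn": 0, "grip": 0},
  {"x": 0, "y": 0, "z": 20, "turn": 0, "grip": 0},
  {"x": 0, "y": 0, "z": 15, "turn": 0, "grip": 0},
  {"x": 0, "y": 0, "z": 8, "turn": 0, "grip": 0},
])

```text
clock: 10.6
tcp_pos: [0.5313, -0.1592, 0.2789]
ee_rot: [-3.137, 0.0, 1.475]
wrist_force: [-0.5, 0.1, -0.2]
opening: 0.004
gripper_force: 0.0
```

step_arm([
  {"x": 0, "y": 0, "z": 0, "turn": 0, "grip": 0},
  {"x": 0, "y": 0, "z": 0, "turn": 0, "grip": 0},
  {"x": 0, "y": 0, "z": 0, "turn": 0, "grip": 0},
])

```text
clock: 10.85
tcp_pos: [0.533, -0.1586, 0.2818]
ee_rot: [3.14, 0.0, 1.477]
wrist_force: [0.3, -0.1, 0.3]
opening: 0.003
gripper_force: 0.0
```

```bash
cat > loc.py <<'E'
from meas import *
s=np.radians(-5.4); R=np.array([[np.cos(s),-np.sin(s)],[np.sin(s),np.cos(s)]]); H=np.array([.4885,-.224])*1000
st=bot.read_state(); print("lid frame",(R.T@(st["tcp_pos"][:2]*1000-H)).round(1),"tip z over lid bottom",st["tcp_pos"][2]*1000-166-85,st["wrist_force"].round(1),st["opening"])
E
python3 loc.py
```

```text
lid frame [38.1 69.3] tip z over lid bottom 30.790445364322295 [ 0.3 -0.1  0.3] 0.002599484927841397
```

step_arm([
  {"x": -6, "y": 0, "z": 3, "turn": 0, "grip": 0},
  {"x": -5, "y": 1, "z": 0, "turn": 0, "grip": 0},
  {"x": -5, "y": 1, "z": 0, "turn": 0, "grip": 0},
  {"x": -5, "y": 1, "z": 0, "turn": 0, "grip": 0},
  {"x": -5, "y": 2, "z": 0, "turn": 0, "grip": 0},
])

```text
clock: 11.27
tcp_pos: [0.5349, -0.1849, 0.2782]
ee_rot: [-3.14, -0.0, 1.477]
wrist_force: [-2.1, 0.9, -0.1]
opening: 0.004
gripper_force: 0.7
```

step_arm([
  {"x": -5, "y": 2, "z": 0, "turn": 0, "grip": 0},
  {"x": -5, "y": 2, "z": 0, "turn": 0, "grip": 0},
  {"x": -4, "y": 2, "z": 0, "turn": 0, "grip": 0},
  {"x": -4, "y": 2, "z": 0, "turn": 0, "grip": 0},
  {"x": 0, "y": 0, "z": 0, "turn": 0, "grip": 0},
])

```text
clock: 11.68
tcp_pos: [0.5429, -0.2034, 0.2782]
ee_rot: [3.139, -0.0, 1.477]
wrist_force: [0.9, -0.1, -0.5]
opening: 0.005
gripper_force: 0.3
```

```bash
python3 loc.py
```

```text
lid frame [52.2 25.6] tip z over lid bottom 27.195650359826402 [ 0.9 -0.1 -0.5] 0.004644088420029944
```

step_arm([
  {"x": -3, "y": 1, "z": 0, "turn": 0, "grip": 0},
  {"x": 0, "y": 0, "z": 0, "turn": 0, "grip": 0},
  {"x": 5, "y": 0, "z": 0, "turn": 0, "grip": 0},
  {"x": 3, "y": 0, "z": -15, "turn": 0, "grip": 0},
  {"x": 0, "y": 0, "z": -30, "turn": 0, "grip": 0},
])

```text
clock: 12.1
tcp_pos: [0.5417, -0.1972, 0.3207]
ee_rot: [-3.134, -0.001, 1.478]
wrist_force: [0.8, 0.2, 0.3]
opening: 0.003
gripper_force: 0.0
```

step_arm([
  {"x": 0, "y": 0, "z": -40, "turn": 0, "grip": 0},
  {"x": 30, "y": 0, "z": -30, "turn": 0, "grip": 0},
  {"x": 35, "y": -10, "z": -10, "turn": 0, "grip": 0},
  {"x": 35, "y": -10, "z": 0, "turn": 0, "grip": 0},
  {"x": 20, "y": 0, "z": 0, "turn": 0, "grip": 0},
])

```text
clock: 12.52
tcp_pos: [0.5329, -0.0738, 0.4037]
ee_rot: [-3.141, -0.001, 1.48]
wrist_force: [-1.2, -0.5, -0.2]
opening: 0.005
gripper_force: 0.0
```

step_arm([
  {"x": 0, "y": 0, "z": 0, "turn": 0, "grip": 0},
  {"x": 0, "y": 0, "z": 0, "turn": 0, "grip": 0},
])

```text
clock: 12.68
tcp_pos: [0.5342, -0.0765, 0.4028]
ee_rot: [-3.141, 0.001, 1.48]
wrist_force: [-0.2, -0.2, 0.1]
opening: 0.002
gripper_force: 0.0
```

```bash
python3 - <<'E'
from loc import *
I,D=vision.read_camera("side"); C=cloud("side",D); q=((C[...,:2]*1000-H)@R)
for a,b in(((-85,-40),(-60,-20)),((20,50),(-60,-20)),((-85,-20),(30,60))):
    m=(q[...,0]>a[0])&(q[...,0]<a[1])&(q[...,1]>b[0])&(q[...,1]<b[1])&(C[...,2]>.08)&(C[...,2]<.12); print(m.sum(),np.median(C[...,2][m]))
o=np.zeros((600,800,3),np.uint8); o[:300,:400]=cv2.resize(I[185:275,215:335,::-1],(400,300),interpolation=cv2.INTER_CUBIC); o[:300,400:]=cv2.resize(I[...,::-1],(400,300),interpolation=cv2.INTER_AREA)
T,_=vision.read_camera("top"); o[300:,:400]=cv2.resize(T[150:240,270:390,::-1],(400,300),interpolation=cv2.INTER_CUBIC); o[300:,400:]=cv2.resize(T[...,::-1],(400,300),interpolation=cv2.INTER_AREA)
cv2.imwrite("pics/c6.png",o)
E
```

```text
lid frame [ 31.6 151.1] tip z over lid bottom 151.7843109204549 [-0.2 -0.2  0.1] 0.0023374354879615524
197 0.09621722465831528
137 0.0962048587626616
185 0.09599631602300396
```

View pics/c6.png

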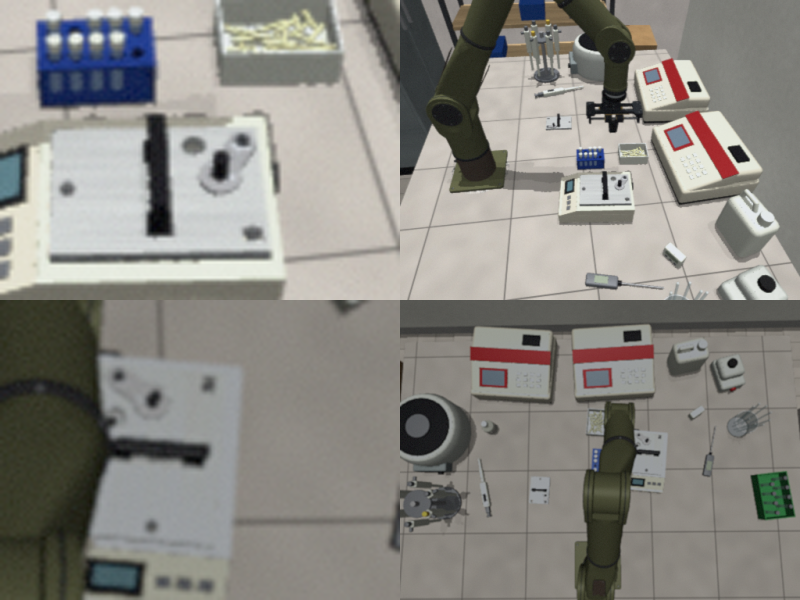

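The port (193,145) is fully visible, with the cover swung clear around its screw (241,140). The lid is flush on both pins, nothing else has moved, and the robot is clear.

```bash
python3 -c "
from plant import bot
print(bot.hand_in())"
```

```text
the job is handed in; nothing more can be done
None
```

The lid is back on the block heater, flush on the deck with both pins in their holes, and the cover is swung aside so the thermometer port is fully uncovered; I handed the job in after about 13 s of robot time, and the hand-in returned no verdict.

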